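Shift hot tempering trays to the cooling slab with a lifter from the drawer

ROBOT

A 6-joint arm with a two-finger parallel gripper is mounted at the origin on the work surface. World frame = base frame: x ahead of the robot, y to its left, z up, the work surface at z = 0. Lengths are in m, angles in degrees, forces in N, time in s.
With the tool pointing down it reaches from about 0.325 to 0.775 m from the base axis. Payload 5.5 kg.
Tool frame: the origin (TCP) lies at the centre of the arm's flange, where the gripper is bolted on; the fingertips stand 182 mm ahead of it and the grasp point (between the pads) lies 163 mm ahead of it; z points along the fingers, y is the line along which they close (so a half turn about z gives the same grasp; the last joint's range is limited). The gripper opens to 88 mm and grips with 3 to 60 N. Pads are 20 mm wide; open, the fingers measure 115 mm over their backs; the gripper's body (75 mm by 178 mm) begins 61 mm behind the grasp point.
Start: joints at [-74.124, 5.22, 70.514, -0, 104.267, -3.249], TCP at [0.197, -0.567, 0.405] pointing down, gripper open.
Joint ranges: [-164.24, 164.24], [-49.07, 125.15], [9.68, 141.18], [-86.29, 266.29], [3.28, 154.24], [-151.56, 151.56]. Speed limits (degrees/s): [147.25, 147.25, 172.46, 180, 180, 180].

INTERFACE

Orientations are given as [roll, pitch, yaw] about the fixed x, y, z axes, in that order (R = Rz(yaw) Ry(pitch) Rx(roll)).
In Python, from station import r gives the robot as it stands. The module is installed in compiled form; this text tells all that it offers. Calls block until the motion is done:
- r.reach(position, orientation): joint-space move of the TCP to a pose.
- r.servo_line(position, rotation=None, speed=0.15): straight line of the TCP; rotation=None keeps the orientation; speed is the mean speed in m/s.
- r.move_joints(angles): joint-space move.
- r.let_go() and r.grab(squeeze=None): open the fingers fully, or close them until they stop; squeeze is the grip in N (None keeps the last).
- r.wait(seconds).
- r.inverse_kinematics(position, orientation): joint angles nearest the present ones, or None.
- r.sense(): the state.
- r.snapshot(name): name is "scene" or "top" or "wrist"; returns a dict with "frame" (420x560x3 uint8, red, green, blue), "fx", "fy", "cx", "cy" (pixels), "R" (3x3) and "t" (3): a world point X has camera coordinates R X + t. Camera axes: x right, y down, z forward; pixel columns grow to the right and rows downward; lengths in m; the calibration is good to about 2 mm. The wrist camera is an equidistant fisheye: a pixel r from the principal point sees the ray r / f radians off the axis. A picture is of the moment at which its call begins. There is no depth.
A pose or a line that the arm cannot do raises r.IKError and nothing moves.
- r.hand_in(): hands the job in; it is judged then, once.
The state is a dict: "clock": time; "joints": joint angles; "joint_vel": joint speeds; "joint_torque": joint torques, N m; "tcp_pos": TCP position; "orientation": TCP orientation; "contact_force": force on the tool from outside, world axes, zero at the start; "torque": the same for the moment, N m; "opening": finger opening in m; "gripper_force": force on a finger pad.
Only numpy, scipy, OpenCV 4.12 (cv2) and the standard library are available. Lean on these libraries where they do the work, as an engineer would, in place of code of your own. Each camera call takes 0.05 s, during which the arm holds its last target. There are 200 camera calls.

TASK

The trays of scissor halves on the red-brown mat are fresh from tempering and hot, so the robot itself must never touch them. Pull the blue-fronted drawer open, take out the lifter with the red grip, and with it slide under each tray, lift it and set it down flat on the dark steel cooling slab, wholly inside its edges and not on top of another tray. When all the trays are on the slab, put the lifter back in the drawer, standing on its blade as you found it, and push the drawer fully shut; leave the sharpening stone, the hammer and the oil bottle where they are.

Things in the scene. Friction and masses are not known exactly. Their poses are not given: they have to be found in the camera images.
- tray0: hot tray, may be absent (None): brass plate 84 (own x) x 74 (y) x 4 mm on two steel skids 84 x 8 x 12 mm high along own x at its long edges; between them a tunnel 58 wide, 12 high, open at both ends. Two scissor halves pinned on top (overall height 19). Origin: centre of the skids' underside; z up. About 0.15 kg. Starts with x within 15 deg of world x
- tray1: hot tray, may be absent (None): brass plate 84 (own x) x 74 (y) x 4 mm on two steel skids 84 x 8 x 12 mm high along own x at its long edges; between them a tunnel 58 wide, 12 high, open at both ends. Two scissor halves pinned on top (overall height 19). Origin: centre of the skids' underside; z up. About 0.15 kg. Starts with x within 15 deg of world x
- tray2: hot tray, may be absent (None): brass plate 84 (own x) x 74 (y) x 4 mm on two steel skids 84 x 8 x 12 mm high along own x at its long edges; between them a tunnel 58 wide, 12 high, open at both ends. Two scissor halves pinned on top (overall height 19). Origin: centre of the skids' underside; z up. About 0.15 kg. Starts with x within 15 deg of world x
- lifter: lifter: a spatula with an upright red grip, standing on its blade in the drawer, blade to the back within 6 deg. Flat blade 40 wide, 3 thick, own x -14 to +100 mm. Neck 28 (x) x 12 (y) mm, height 3 to 32, at x = 0. Origin: underside of the blade below the grip's centre; x to the tip, z up. 0.16 kg. A tray rides centred at x = 58
- lifter_grip (a point): good point to take the lifter from above: on its red grip, which is 28 (lifter x) x 16 (lifter y) mm and spans heights 32 to 88 mm over the blade's underside; this point is at 72 mm, above the lifter's origin. Pinch across the 16 mm
- cabinet_drawer0 (a joint): the drawer's slide: 0 = shut, grows as it is pulled out, stop at 0.198 m. Starts open by 0 to 20 mm. Light: about 1 N friction plus 4 N per m/s. The lifter comes clear of the cabinet's top when open 185 mm or more
- cabinet_drawer0_handle (a point): middle of the bar handle: 11 mm thick, 90 long, level, 35 mm in front of the drawer front, 90 above the bench; moves with the drawer. x points into the cabinet (pull along -x), y along the bar. Cabinet 280 deep, 180 wide, 128 high; drawer front 15 thick, its top 116 above the bench
- drawer_floor (a point): centre of the drawer's inner floor, 22 mm above the bench; moves with the drawer; x points to the drawer's back. Inside: 235 mm (x, -118 to +118) by 138 mm (y); side walls and back 84 mm, front 93 mm above the floor
- slab_top (a point): centre of the top face of the dark steel cooling slab, 25 mm above the bench, fixed; 200 (x) x 350 (y) mm. A bright lip 10 wide and 10 high stands on its y ends and far (+x) edge: free flat area x -100 to +90, y -165 to +165. No lip on the near (-x) edge
- mat: flat red-brown fireproof mat, 200 (x) x 310 (y) mm, under 1 mm thick, flush with the bench; origin at its centre. The trays start on it
- stone: sharpening stone on a wooden block, 90 (x) x 210 (y) x 58 mm high; bystander, origin at centre of underside
- hammer: hammer, 240 mm long, lying; bystander
- oil: oil bottle, 60 mm diameter, 150 mm high; bystander, origin at centre of underside
Not all that is in view belongs to the job. What is shaped like the tray1 but purple is not meant.

How it is judged:
By the outcome, as a careful person would: the job done as asked, in the order asked, and still so for the second after the job is handed in, with the robot touching nothing.
Of tray0, tray1, tray2 only 2 to 3 are there at a start; the rules pass over those that are not, and their reading is None.
At some moment in a run one of tray0, tray1, tray2 may be knocked a few centimetres aside while the robot is not near it.
It also fails if it takes over 208 s, if anything falls off the work surface, if the arm or the gripper's body presses on something with over 40 N, if the wrist force passes 120 N, or if a joint passes its speed limit or range.

## Working session

There is one attempt and no reset: what is moved stays moved. The work goes in short steps, each a Python script; the robot and the scene stay as the last script left them, time stands still between calls to the robot, and variables do not carry over. Pictures are saved under pics/ and viewed, at most 17 in all, crops included, and the job is handed in when it is done.

```bash
mkdir -p pics
python3 - <<'E'
from station import r
import cv2,numpy as np,pickle
for n in("scene","top"):
    s=r.snapshot(n); pickle.dump(s,open(n+".pkl","wb"))
    cv2.imwrite(f"pics/{n}0.png",cv2.resize(s["frame"][:,:,::-1],(800,600),interpolation=cv2.INTER_CUBIC))
    print(n,s["fx"],s["cx"],s["cy"],-np.array(s["R"]).T@s["t"])
print(r.sense())
E
```

```text
scene 423.8595371176292 278.7255581269345 203.6765525367545 [1.3799207  0.21611261 1.08994085]
top 382.8022821838774 282.51181537508046 205.6249290167445 [ 0.46798381 -0.00208925  1.15082622]
{'clock': 0.1, 'joints': array([-7.41242850e+01,  5.26010852e+00,  7.05750878e+01, -1.13408723e-03,
        1.04266892e+02, -3.24942939e+00]), 'joint_vel': array([ 0.0035508 , -0.08870574, -0.25506412,  0.06711837, -0.02472522,
       -0.02748694]), 'joint_torque': array([ 3.82759696e-03, -4.47856629e+01, -4.07569993e+01,  7.02051795e-02,
        2.83728854e-02, -1.16380966e-04]), 'tcp_pos': array([ 0.19658279, -0.56694179,  0.40360487]), 'orientation': array([-1.79898014e+02, -4.68881324e-03,  1.91248617e+01]), 'contact_force': array([-1.00271791,  0.29858389, -0.83409075]), 'torque': array([-0.02324784,  0.03157709,  0.01618988]), 'gripper_force': 0.0, 'opening': 0.08761370107937953}
```

View pics/scene0.png

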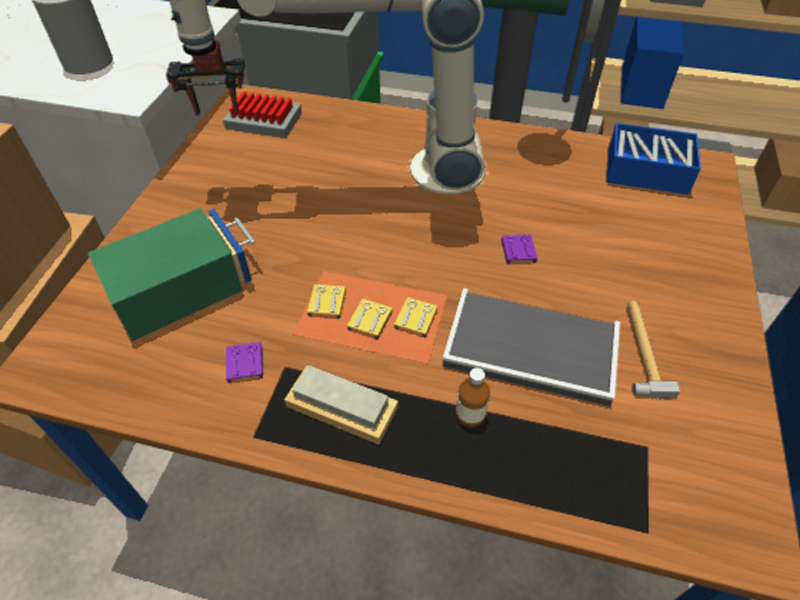

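View pics/top0.png

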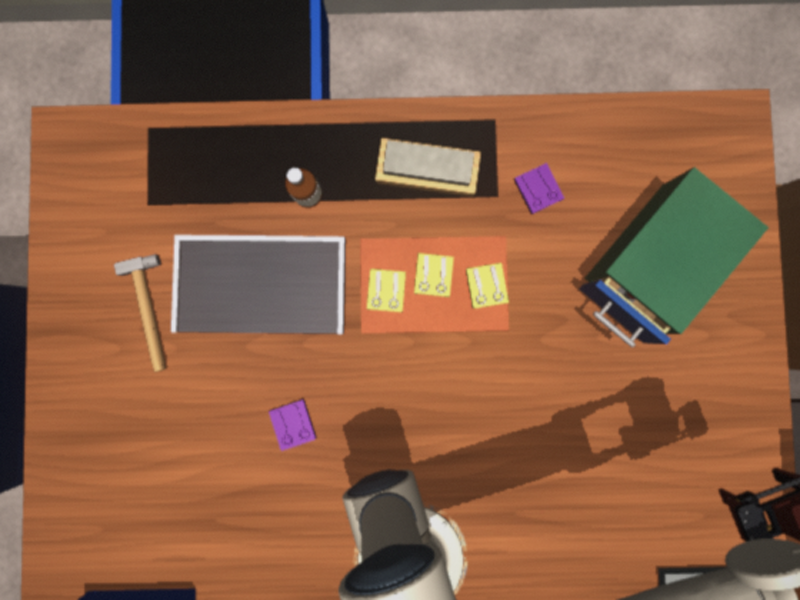

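The top view shows three brass trays on the mat at (386,290), (434,275) and (488,285). The lookalikes are purple plates at (293,424) and (540,188), which I reject. The blue drawer front with its bar handle is at about (616,330), and the slab is at (258,284). In the scene view, the red pegs at (262,108) are not the lifter. Next I measure.

```bash
cat > h.py <<'E'
import cv2,numpy as np,pickle
from station import r
def snap(n,save=None):
    s=r.snapshot(n)
    if save: cv2.imwrite(f"pics/{save}.png",s["frame"][:,:,::-1])
    return s
def w(s,uv,z):
    uv=np.atleast_2d(uv).astype(float); R=np.array(s["R"]);c=-R.T@s["t"]
    d=np.c_[(uv[:,0]-s["cx"])/s["fx"],(uv[:,1]-s["cy"])/s["fy"],np.ones(len(uv))]@R
    return c+d*((z-c[2])/d[:,2])[:,None]
def px(s,X):
    X=np.atleast_2d(X)@np.array(s["R"]).T+s["t"]
    return np.c_[s["fx"]*X[:,0]/X[:,2]+s["cx"],s["fy"]*X[:,1]/X[:,2]+s["cy"]]
def trays(s,lo=(.25,-.5),hi=(.8,.5)):
    """brass plates: list of (x,y,yaw deg of long axis,near world x, L, W)"""
    hsv=cv2.cvtColor(s["frame"],cv2.COLOR_RGB2HSV)
    m=cv2.inRange(hsv,(22,90,90),(36,255,255)); m=cv2.morphologyEx(m,cv2.MORPH_CLOSE,np.ones((7,7)))
    out=[]
    for c in cv2.findContours(m,cv2.RETR_EXTERNAL,cv2.CHAIN_APPROX_NONE)[0]:
        if cv2.contourArea(c)<250: continue
        P=w(s,c[:,0,:],.016)[:,:2]
        (x,y),(a,b),t=cv2.minAreaRect((P*1000).astype(np.float32))
        if a<b:a,b,t=b,a,t+90
        t=(t+90)%180-90
        if lo[0]<x/1e3<hi[0] and lo[1]<y/1e3<hi[1]: out.append([x/1e3,y/1e3,t,a,b])
    return out
E
python3 - <<'E'
from h import *
np.set_printoptions(precision=4,suppress=True)
s=pickle.load(open("top.pkl","rb"));S=pickle.load(open("scene.pkl","rb"))
for k in(s,S):
    for t in trays(k,(.2,-.7)): print(np.round(t,3))
    print()
f=.7
print("cab",w(s,np.array([(695,170),(767,227),(680,333),(606,275)])*f,.128))
print("handle",w(s,np.array([(598,316),(634,344)])*f,.09),w(S,np.array([(236,222),(252,242)])*f,.09))
print("slab",w(s,np.array([(174,235),(345,236),(342,333),(172,332)])*f,.03))
print("mat",w(s,np.array([(361,237),(506,237),(508,330),(361,332)])*f,0))
a=s["frame"][190:250,400:480,::-1]; b=s["frame"][160:240,240:360,::-1]
cv2.imwrite("pics/c1.png",np.hstack([cv2.resize(a,(400,300),interpolation=2),cv2.resize(b,(400,300),interpolation=2)]))
E
```

```text
[ 0.551  0.035 -6.11  82.889 73.237]
[ 0.556 -0.175  8.499 82.503 74.168]
[ 0.581 -0.064 -7.705 83.253 73.227]

[  0.566  -0.013 -73.627 201.615  99.855]
[ 0.555 -0.172  8.469 85.014 76.621]

cab [[ 0.757  -0.561   0.128 ]
 [ 0.6445 -0.6903  0.128 ]
 [ 0.449  -0.5151  0.128 ]
 [ 0.5608 -0.3825  0.128 ]]
handle [[ 0.4849 -0.3774  0.09  ]
 [ 0.4292 -0.4443  0.09  ]] [[ 0.4358 -0.4354  0.09  ]
 [ 0.4897 -0.3705  0.09  ]]
slab [[0.6738 0.4705 0.03  ]
 [0.6634 0.1166 0.03  ]
 [0.4634 0.126  0.03  ]
 [0.4736 0.4738 0.03  ]]
mat [[ 0.6656  0.0858  0.    ]
 [ 0.6583 -0.2219  0.    ]
 [ 0.4614 -0.2191  0.    ]
 [ 0.4644  0.0895  0.    ]]
```

View pics/c1.png

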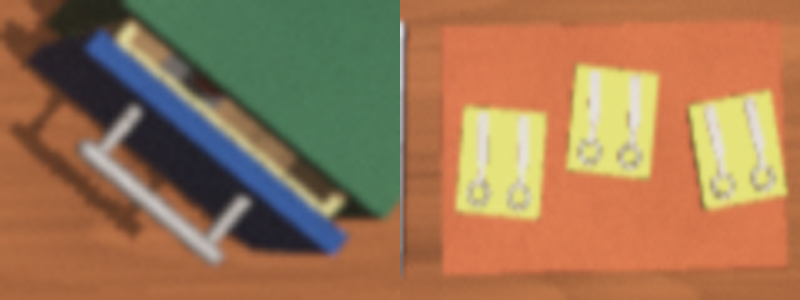

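Run:
```python
from h import *
np.set_printoptions(precision=4,suppress=True)
s=pickle.load(open("top.pkl","rb"))
hsv=cv2.cvtColor(s["frame"],cv2.COLOR_RGB2HSV)
m=cv2.inRange(hsv,(50,60,60),(90,255,255)); c=max(cv2.findContours(m,0,1)[0],key=cv2.contourArea)
P=w(s,c[:,0,:],.128)[:,:2]; print("green",cv2.minAreaRect((P*1000).astype(np.float32)), [cv2.approxPolyDP((P*1000).astype(np.float32),12,True)[:,0]])
m=cv2.inRange(hsv,(105,120,100),(125,255,255)); m[:, :400]=0
c=max(cv2.findContours(m,0,1)[0],key=cv2.contourArea); print("blue",cv2.minAreaRect((w(s,c[:,0,:],.116)[:,:2]*1000).astype(np.float32)))
m=cv2.inRange(s["frame"],(45,45,45),(110,110,110))&cv2.inRange(hsv,(0,0,0),(180,60,255)); m[:,260:]=0;m[:150]=0;m[260:]=0
c=max(cv2.findContours(m,0,1)[0],key=cv2.contourArea); print("slab",cv2.minAreaRect((w(s,c[:,0,:],.025)[:,:2]*1000).astype(np.float32)))
print("purple",w(s,np.array([(293,424),(540,188)])*.7,.016), "oil",w(s,np.array([(310,190)])*.7,.0))
```

```text
green ((605.9215087890625, -535.0487060546875), (179.8394012451172, 264.6151428222656), 48.11022186279297) [array([[ 759.809 , -559.7745],
       [ 567.511 , -382.2772],
       [ 452.0714, -509.9893],
       [ 644.2772, -687.8845]], dtype=float32)]
blue ((491.19842529296875, -432.12652587890625), (168.791015625, 12.82840633392334), 47.47103500366211)
slab ((565.3839111328125, 301.1296691894531), (325.6395568847656, 183.60501098632812), 88.6402587890625)
purple [[ 0.2797  0.231   0.016 ]
 [ 0.758  -0.2941  0.016 ]] oil [[0.7695 0.1929 0.    ]]
```

```bash
cat >> h.py <<'E'
A=-42.0; U=np.array([np.cos(np.radians(A)),np.sin(np.radians(A)),0])
def f(): return np.array(r.sense()["contact_force"])
E
python3 - <<'E'
from h import *
np.set_printoptions(precision=4,suppress=True)
H=np.array([.459,-.4095,0]); p=H-.0305*U; o=[180,0,A+90]
r.reach(p+[0,0,.34],o); r.servo_line(p+[0,0,.254],speed=.08); f0=f(); print(f0)
r.servo_line(p+[0,0,.254]-.17*U,speed=.1)
for d in np.arange(.175,.24,.005):
    r.servo_line(p+[0,0,.254]-d*U,speed=.05); g=(f()-f0)@U; print(round(d,3),round(g,2))
    if g>8: break
S=r.sense(); print(S["clock"],S["tcp_pos"],S["contact_force"])
r.servo_line(S["tcp_pos"]+.01*U,speed=.05); q=r.sense()["tcp_pos"]
r.servo_line(q+[0,0,.12],speed=.15)
r.reach([.35,-.05,.40],[180,0,0])
s=snap("top"); t=snap("scene")
a=s["frame"][150:290,370:540,::-1]; b=t["frame"][110:250,60:230,::-1]
cv2.imwrite("pics/d1.png",np.hstack([cv2.resize(a,(400,330),interpolation=2),cv2.resize(b,(400,330),interpolation=2)])); pickle.dump((s,t),open("d1.pkl","wb"))
E
```

```text
[0.0572 0.3088 0.1137]
0.175 1.7
0.18 0.72
0.185 0.66
0.19 0.38
0.195 3.96
0.2 31.54
5.8417 [ 0.2896 -0.2571  0.2537] [ 22.6428 -21.7467 -17.9117]
```

View pics/d1.png

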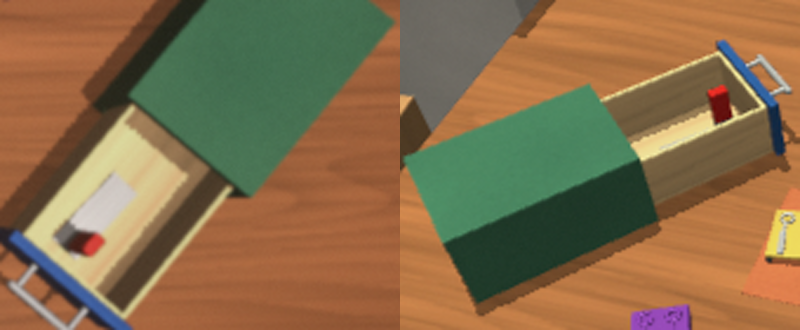

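The drawer is open at its stop, and the lifter stands in it: red grip top at crop (90,243) in the top view, blade tip at (122,180), near the drawer's left wall.

Run:
```python
from h import *
np.set_printoptions(precision=4,suppress=True)
s,t=pickle.load(open("d1.pkl","rb"))
for k,(x0,x1,y0,y1) in((s,(370,540,150,290)),(t,(60,230,110,250))):
    F=k["frame"].copy().astype(int); m=((F[:,:,0]>110)&(F[:,:,1]<60)&(F[:,:,2]<60)).astype(np.uint8)
    M=np.zeros_like(m);M[y0:y1,x0:x1]=m[y0:y1,x0:x1]
    c=max(cv2.findContours(M,0,1)[0],key=cv2.contourArea)[:,0]; 
    print(c.min(0),c.max(0)); print(cv2.minAreaRect((w(k,c,.110)[:,:2]*1000).astype(np.float32)))
c=np.array([(110,173),(135,190)])/2.355+[370,150]; print("tip",w(s,c,.025))
# drawer inner corners at top: front inner-left, right ; wall height .106
c=np.array([(18,232),(125,318),(133,103),(232,187)])/2.355+[370,150]; print("walls",w(s,c,.106))
a=s["frame"][225:270,380:430,::-1]; cv2.imwrite("pics/d2.png",cv2.resize(a,(600,540),interpolation=2))
b=t["frame"][125:180,150:230,::-1]; cv2.imwrite("pics/d2.png",np.hstack([cv2.resize(a,(400,360),interpolation=2),cv2.resize(b,(400,360),interpolation=2)]))
```

```text
[405 250] [409 257]
((398.73382568359375, -333.8849182128906), (5.977514266967773, 21.844898223876953), 61.008304595947266)
[191 146] [198 151]
((398.552734375, -338.3579406738281), (17.476659774780273, 26.742822647094727), 53.438575744628906)
tip [[ 0.4794 -0.3945  0.025 ]
 [ 0.4575 -0.4246  0.025 ]]
walls [[ 0.4132 -0.2572  0.106 ]
 [ 0.3124 -0.3758  0.106 ]
 [ 0.5592 -0.3967  0.106 ]
 [ 0.4591 -0.5064  0.106 ]]
```

View pics/d2.png

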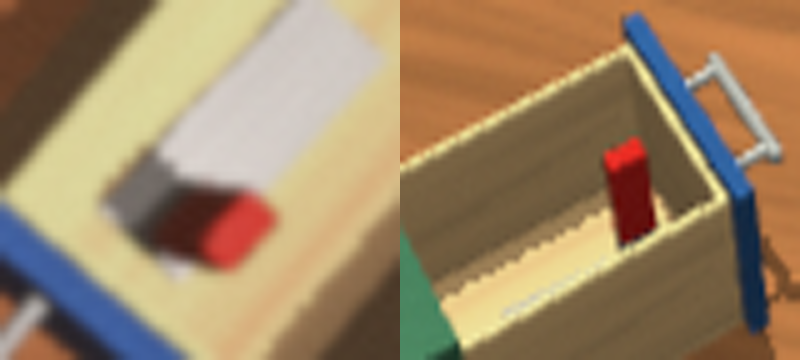

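Run:
```python
from h import *
G=np.array([.398,-.3405,0]); o=[180,0,-44.5]
print(r.inverse_kinematics(G+[0,0,.255],o))
r.reach(G+[0,0,.42],o); print(r.sense()["joints"].round(1))
r.servo_line(G+[0,0,.305],speed=.12)
s=snap("wrist","w1"); t=snap("top");u=snap("scene")
print(s["fx"],s["cx"],s["cy"])
a=s["frame"][:,:,::-1]; b=u["frame"][90:220,110:240,::-1]
cv2.imwrite("pics/w1.png",np.hstack([a,cv2.resize(b,(240,240),interpolation=2) if 0 else cv2.copyMakeBorder(cv2.resize(b,(240,240),interpolation=2),0,180,0,0,0)]))
pickle.dump(s,open("w1.pkl","wb"))
```

```text
[-4.42697543e+01 -5.26529186e+00  9.61882581e+01 -2.54444375e-14
  8.90770338e+01  9.02302457e+01]
[-44.2  -6.4  80.4   0.  105.9  90.2]
325.19226210127806 280.4614755318859 208.51033669822763
```

View pics/w1.png

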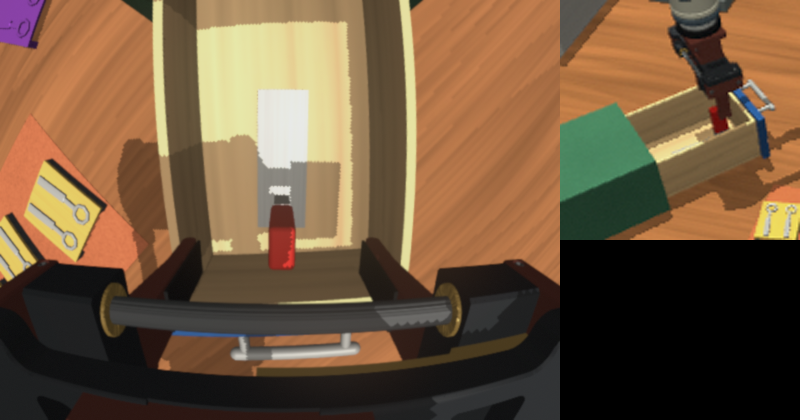

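The wrist view shows the lifter's blade (283,160) parallel to the fingers and its red grip (282,250) centred between them, with the drawer walls clear on both sides. I check the position along the blade and grasp.

```bash
cat >> h.py <<'E'
def fpx(s,X):
    c=np.array(s["R"])@X+s["t"]; rr=np.hypot(c[0],c[1]); a=np.arctan2(rr,c[2])
    return np.array([s["cx"],s["cy"]])+s["fx"]*a*c[:2]/rr
E
python3 - <<'E'
from h import *
np.set_printoptions(precision=4,suppress=True)
s=pickle.load(open("w1.pkl","rb"))
a=np.radians(-44.5);X=np.array([np.cos(a),np.sin(a),0]);Y=np.array([-X[1],X[0],0])
for d in(.014,-.014): print(d,fpx(s,np.array([.398,-.3405,.110])+d*X+.008*Y),fpx(s,np.array([.398,-.3405,.110])+d*X-.008*Y))
print("tip",fpx(s,np.array([.398,-.3405,.024])+.1*X), "back", fpx(s,np.array([.398,-.3405,.024])-.014*X))
E
```

```text
0.014 [268.7888 227.457 ] [296.8129 227.4461]
-0.014 [269.3615 271.6262] [296.0255 271.6001]
tip [282.1382  89.3596] back [282.0454 226.9614]
```

```bash
cat >> h.py <<'E'
DZ=.235  # TCP height over blade underside
def pose(x,y,z,yaw): return [x,y,z+DZ],[180,0,yaw]
E
python3 - <<'E'
from h import *
G=np.array([.398,-.3405,0])
r.servo_line(G+[0,0,.257],speed=.08); r.grab(60); S=r.sense(); print(S["opening"],S["gripper_force"],S["tcp_pos"],S["contact_force"])
r.servo_line(G+[0,0,.42],speed=.1); S=r.sense(); print(S["opening"],S["contact_force"],S["torque"])
r.reach(*pose(.40,-.19,.17,8.5)); print(r.sense()["clock"],r.sense()["joints"].round(0))
s=snap("top");t=snap("scene"); 
for k in(s,): print([np.round(v,3) for v in trays(k)])
a=t["frame"][60:240,150:390,::-1]
cv2.imwrite("pics/l1.png",cv2.resize(a,(800,600),interpolation=2))
E
```

```text
0.015566539455103777 59.97885346412659 [ 0.39795273 -0.34051211  0.25690733] [-0.24729209 -0.60976164 -1.36628895]
0.01546049022945662 [-0.02889607 -0.71352984 -1.15811336] [ 0.08586041  0.04066757 -0.01738377]
15.275 [-30. -19.  93.  -0. 106.  52.]
[array([ 5.5100e-01,  3.5000e-02, -6.1100e+00,  8.2889e+01,  7.3237e+01]), array([ 0.556, -0.175,  9.267, 83.021, 73.624]), array([ 5.8100e-01, -6.4000e-02, -7.3450e+00,  8.3307e+01,  7.3145e+01])]
```

View pics/l1.png

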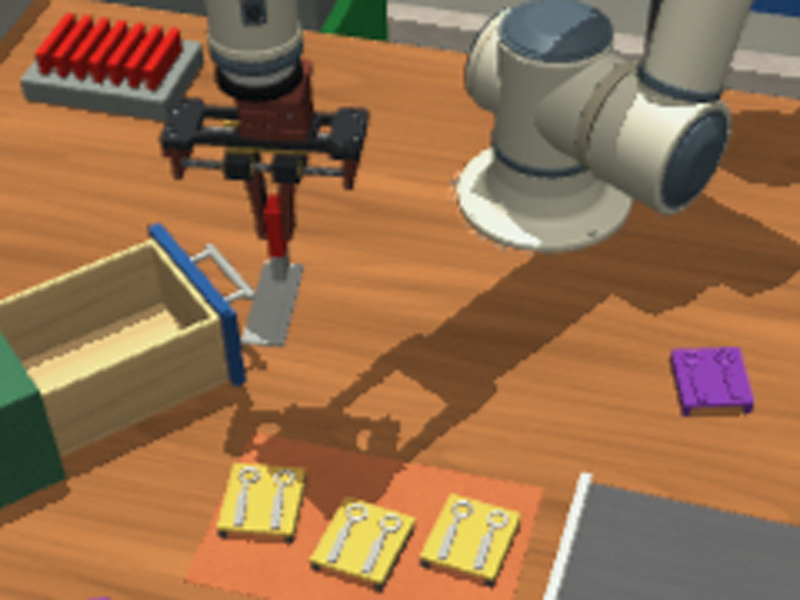

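The lifter is held with its blade level. All three trays are unmoved, at scene crop (262,500), (362,540) and (470,535). I'll carry the one nearest the slab first.

```bash
cat >> h.py <<'E'
SL=np.array([.564,.299]); SY=-1.4
def ax(t): return np.array([np.cos(np.radians(t)),np.sin(np.radians(t))])
def go(xy,z,yaw,v): p,o=pose(*xy,z,yaw); r.servo_line(p,o,speed=v)
def pick(t):
    c=np.array(t[:2]);y=t[2];a=ax(y)
    r.reach(*pose(*(c-.165*a),.13,y)); go(c-.165*a,.0045,y,.1); f0=f()
    go(c-.061*a,.0045,y,.06); g=f(); print("insert df",(g-f0).round(1))
    go(c-.061*a,.03,y,.03); print("lift df",(f()-g).round(2))
def place(off):
    c=SL+off*np.array([-ax(SY)[1],ax(SY)[0]]); a=ax(SY)
    x=r.sense(); p=x["tcp_pos"][:2]; y=x["orientation"][2]
    go(p,.11,y,.1); go(c-.061*a,.11,SY,.15); go(c-.061*a,.045,SY,.08); go(c-.061*a,.0295,SY,.02)
    f0=f(); go(c-.195*a,.0295,SY,.08); print("retract df",(f()-f0).round(1)); go(c-.195*a,.13,SY,.15)
E
python3 - <<'E'
from h import *
t=[v for v in trays(snap("top")) if v[1]<.1]; t=max(t,key=lambda v:v[1]); print(np.round(t,3))
r.reach(*pose(.385,0,.17,0))
pick(t); print(r.sense()["clock"])
a=snap("scene")["frame"][150:270,180:340,::-1]; cv2.imwrite("pics/p1.png",cv2.resize(a,(800,600),interpolation=2))
E
```

```text
[ 5.5100e-01  3.5000e-02 -6.1100e+00  8.2889e+01  7.3237e+01]
insert df [0.5 1.  0.5]
lift df [ 0.15 -0.74 -2.02]
20.875
```

View pics/p1.png

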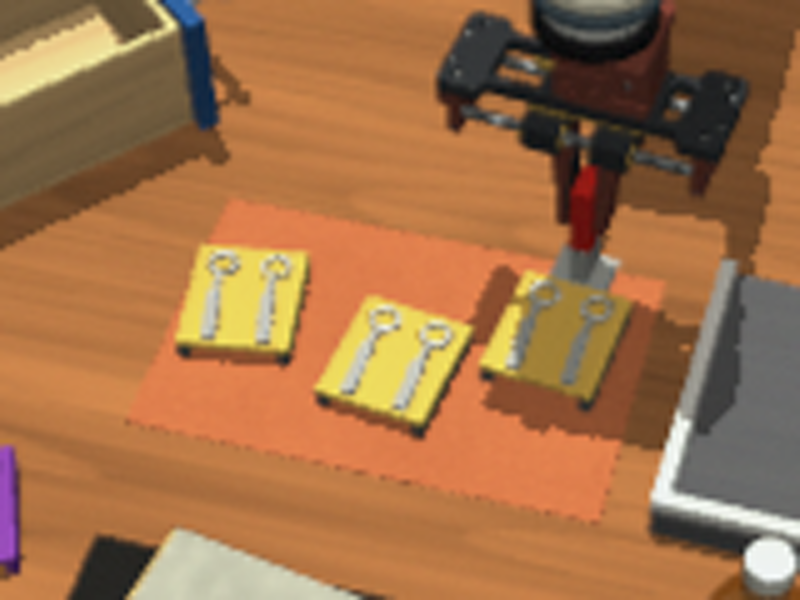

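The tray at crop (557,340) rides level on the blade, and its shadow shows it is clear of the mat. Now I place it.

Run:
```python
from h import *
place(.108); r.reach(*pose(.40,.2,.17,0)); print(r.sense()["clock"])
s=snap("top"); print([np.round(v,3) for v in trays(s)])
a=s["frame"][140:300,100:380,::-1]; cv2.imwrite("pics/q1.png",cv2.resize(a,(800,457),interpolation=2))
```

```text
retract df [0.1 0.3 0.9]
29.8667
[array([ 0.568,  0.415, -1.355, 83.577, 79.226]), array([ 5.67000e-01, -1.41000e-01,  8.37230e+01,  1.60327e+02,
        1.05899e+02])]
```

View pics/q1.png

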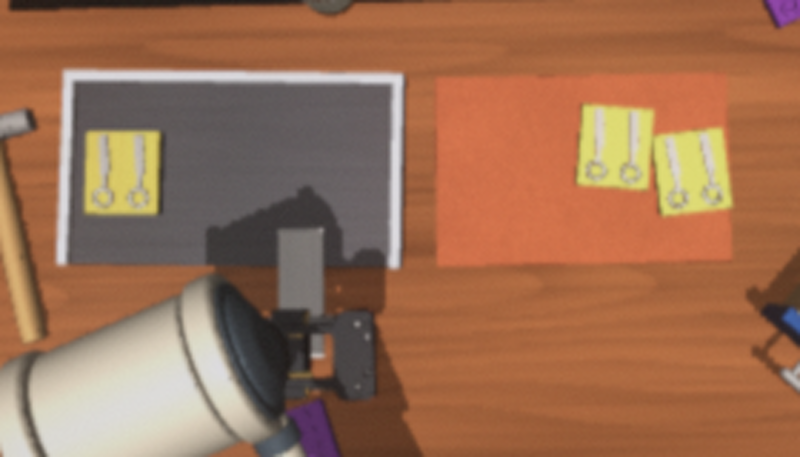

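The first tray sits flat on the slab at crop (122,172). The middle tray has been knocked to (615,147), nearly touching the one at (692,172). I re-measure with a smaller closing kernel and pick it.

```bash
sed -i 's/np.ones((7,7))/np.ones((3,3))/' h.py
python3 - <<'E'
from h import *
v=trays(snap("top")); print(np.round(v,3).tolist())
t=[k for k in v if k[1]<.1]; t=max(t,key=lambda k:k[1]); pickle.dump(t,open("t2.pkl","wb"))
if len(v)==3 and abs(t[3]-83)<3 and abs(t[4]-73.5)<3:
    r.reach(*pose(.385,0,.17,0)); pick(t); print(r.sense()["clock"])
    k=snap("scene"); print(np.round([q for q in trays(snap("top"),(.45,-.3),(.7,.1))],3).tolist())
    a=k["frame"][150:270,180:340,::-1]; cv2.imwrite("pics/p2.png",cv2.resize(a,(800,600),interpolation=2))
E
```

```text
[[0.568, 0.415, -1.355, 83.577, 79.226], [0.567, -0.141, 83.723, 160.327, 105.899]]
```

```bash
python3 - <<'E'
s=open("h.py").read()
a=s.index("m=cv2.morphologyEx"); b=s.index("\n",a)
s=s[:a]+'''m0=np.zeros_like(m)
    cv2.drawContours(m0,cv2.findContours(m,cv2.RETR_EXTERNAL,cv2.CHAIN_APPROX_NONE)[0],-1,255,-1); m=cv2.morphologyEx(m0,cv2.MORPH_OPEN,np.ones((13,13)))'''+s[b:]
open("h.py","w").write(s)
E
python3 - <<'E'
from h import *
s=snap("top"); pickle.dump(s,open("s2.pkl","wb")); v=trays(s); print(np.round(v,3).tolist())
cv2.imwrite("pics/m2.png",cv2.resize(s["frame"][170:220,290:370,::-1],(800,500),interpolation=2))
E
```

```text
[[0.555, -0.166, -1.803, 77.839, 44.633], [0.568, 0.414, -0.105, 85.215, 74.599], [0.583, -0.1, -1.542, 78.003, 71.6]]
```

View pics/m2.png

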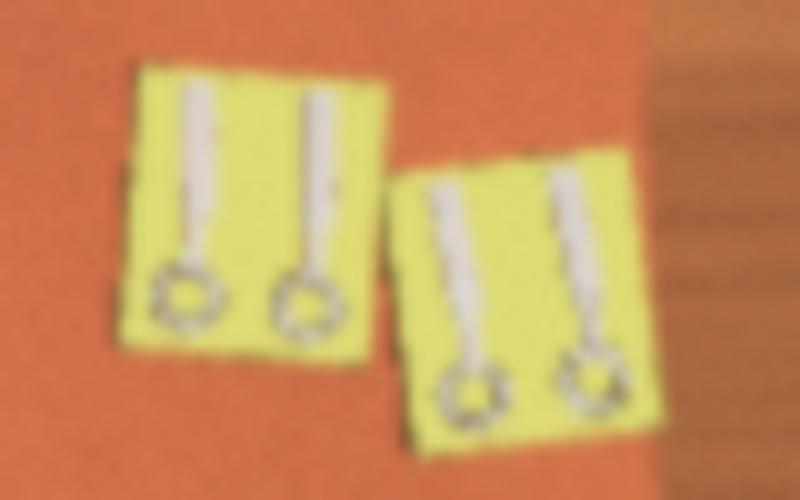

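The left tray's corners are at (140,63), (390,82), (370,365) and (120,347) in this crop. The right tray's are at (388,172), (630,150), (662,428) and (417,455). They touch at most near (388,180), so a straight lift is safe.

Run:
```python
from h import *
s=pickle.load(open("s2.pkl","rb"))
def fit(c):
    P=w(s,(np.array(c)+.5)/10-.5+[290,170],.016)[:,:2]; e=P[0]-P[3]+P[1]-P[2]; q=P[0]-P[1]+P[3]-P[2]
    return [*P.mean(0),np.degrees(np.arctan2(e[1],e[0])),np.hypot(*e)*500,np.hypot(*q)*500]
L=fit([(140,63),(390,82),(370,365),(120,347)]);R=fit([(388,172),(630,150),(662,428),(417,455)])
print(np.round(L,3),np.round(R,3))
t=L
if abs(t[3]-84)<4 and abs(t[4]-74)<4:
    r.reach(*pose(.385,0,.17,0)); pick(t); print(r.sense()["clock"])
    k=snap("scene"); 
    a=k["frame"][150:270,180:340,::-1]; cv2.imwrite("pics/p2.png",cv2.resize(a,(800,600),interpolation=2))
```

```text
[ 0.583 -0.1   -5.673 85.049 74.608] [ 0.555 -0.179  4.272 84.056 72.81 ]
insert df [ 0.1 -0.6 -0.5]
lift df [ 0.72  1.18 -2.05]
35.6
```

View pics/p2.png

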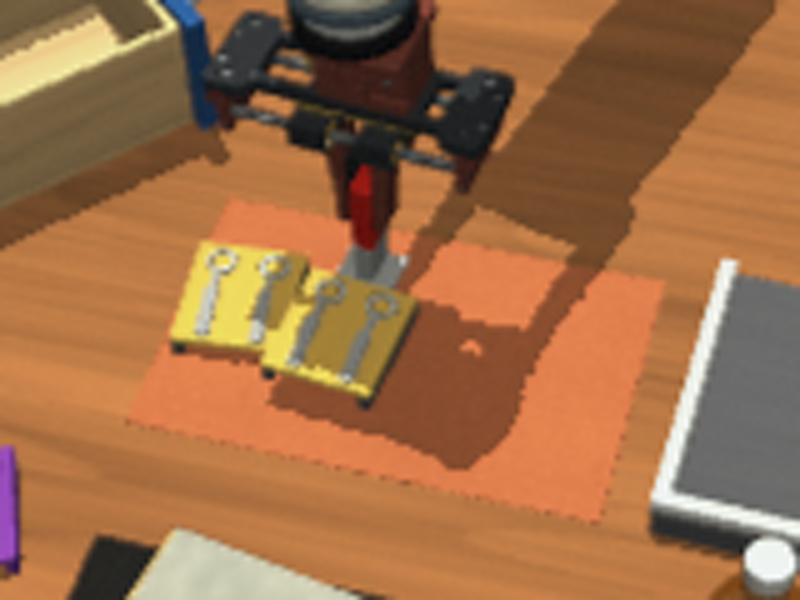

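The second tray is lifted cleanly (340,335) and the last stays on the mat (240,295). Next I place this one, re-measure the last and pick it.

Run:
```python
from h import *
place(0); r.reach(*pose(.40,.1,.17,0))
v=trays(snap("top")); print(np.round(v,3).tolist())
t=min(v,key=lambda k:k[1])
if len(v)==3 and abs(t[3]-83)<3 and abs(t[4]-73.5)<3:
    r.reach(*pose(.38,-.15,.17,t[2])); pick(t); print(r.sense()["clock"])
    k=snap("scene"); 
    a=k["frame"][150:270,180:340,::-1]; cv2.imwrite("pics/p3.png",cv2.resize(a,(800,600),interpolation=2))
```

```text
retract df [ 0.2  0.4 -1.1]
[[0.555, -0.166, -1.803, 77.839, 44.633], [0.566, 0.304, -0.464, 84.676, 74.582], [0.568, 0.414, -0.105, 85.215, 74.599]]
```

```bash
sed -i 's/m=cv2.morphologyEx(m0,cv2.MORPH_OPEN,np.ones((13,13)))/m=cv2.morphologyEx(m0,cv2.MORPH_CLOSE,np.ones((7,7)))/' h.py
python3 - <<'E'
from h import *
v=trays(snap("top")); print(np.round(v,3).tolist())
t=min(v,key=lambda k:k[1])
if len(v)==3 and abs(t[3]-83)<3 and abs(t[4]-73.5)<3:
    r.reach(*pose(.38,-.15,.17,t[2])); pick(t); print(r.sense()["clock"])
    k=snap("scene"); 
    a=k["frame"][150:270,180:340,::-1]; cv2.imwrite("pics/p3.png",cv2.resize(a,(800,600),interpolation=2))
E
```

```text
[[0.568, 0.415, -1.355, 83.577, 79.226], [0.556, -0.178, 5.313, 82.443, 74.09], [0.567, 0.305, -1.347, 86.561, 77.927]]
insert df [-0.3 -0.2  0.2]
lift df [ 0.84  0.11 -0.38]
50.4833
```

View pics/p3.png

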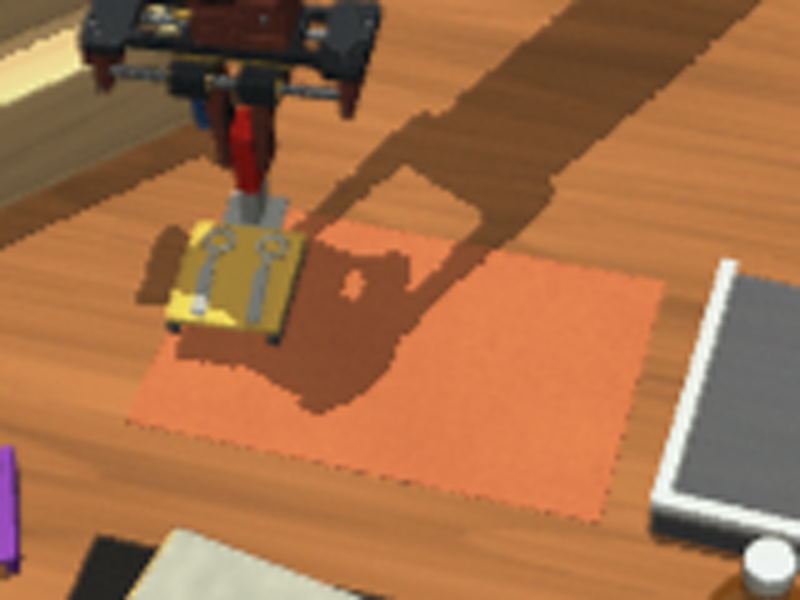

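The last tray rides on the blade (235,280). I place it and check the slab and the drawer.

Run:
```python
from h import *
place(-.108); r.reach(*pose(.40,-.12,.19,-10)); print(r.sense()["clock"])
s=snap("top"); print(np.round(trays(s),3).tolist())
a=s["frame"][150:300,110:540,::-1]; cv2.imwrite("pics/q3.png",cv2.resize(a,(800,280),interpolation=2))
```

```text
retract df [-0.7  0.4  0.6]
59.8917
[[0.563, 0.194, -0.823, 84.206, 74.561], [0.568, 0.415, -1.355, 83.577, 79.226], [0.567, 0.305, -1.347, 86.561, 77.927]]
```

View pics/q3.png

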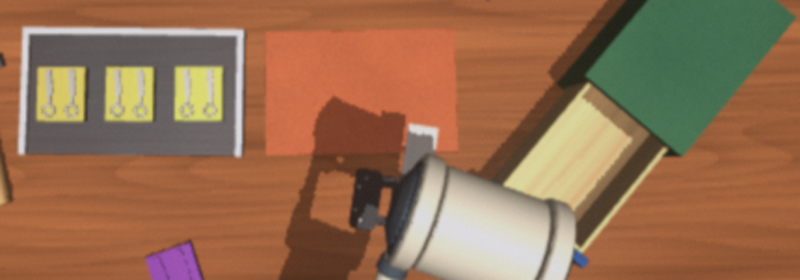

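All three trays are flat inside the slab at (60,93), (129,93) and (198,93). Now I return the lifter to the drawer.

Run:
```python
from h import *
G=np.array([.398,-.3405]); 
r.reach(*pose(*G,.19,-44.5)); go(G,.05,-44.5,.1); f0=f(); go(G,.023,-44.5,.03); print((f()-f0).round(2))
r.grab(3); S=r.sense(); print(S["contact_force"].round(1)); r.let_go(); r.wait(.3)
go(G,.19,-44.5,.08)
r.reach([.33,-.05,.42],[180,0,A]); r.grab(20); print(r.sense()["clock"])
s=snap("top");t=snap("scene"); print(np.round(trays(s,(.4,.1)),3).tolist())
a=s["frame"][150:290,370:540,::-1]; b=t["frame"][110:250,60:230,::-1]
cv2.imwrite("pics/e1.png",np.hstack([cv2.resize(a,(400,330),interpolation=2),cv2.resize(b,(400,330),interpolation=2)]))
```

```text
[-0.91 -0.72 -0.13]
[-1.1  0.1 -1.6]
69.8417
[[0.563, 0.194, -0.823, 84.206, 74.561], [0.568, 0.415, -1.355, 83.577, 79.226], [0.567, 0.305, -1.347, 86.561, 77.927]]
```

View pics/e1.png

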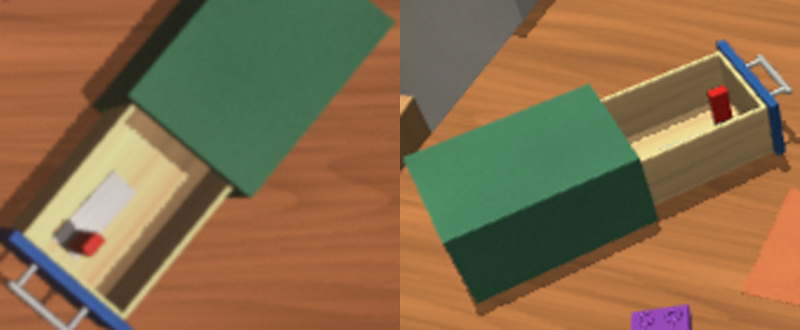

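The lifter stands on its blade where it was found, with its grip at (92,243). Now I shut the drawer.

Run:
```python
from h import *
H=np.array([.459,-.4095,0]); z=[0,0,.262]; o=[180,0,A]
p=lambda d:H+d*U
r.reach(p(-.240)+[0,0,.36],o); r.servo_line(p(-.240)+z,speed=.1); f0=f()
r.servo_line(p(-.205)+z,speed=.05); r.servo_line(p(-.035)+z,speed=.06)
d=-.035
while d<.03:
    d+=.003; r.servo_line(p(d)+z,speed=.03); g=-(f()-f0)@U; print(round(d,3),round(g,1),end=" | ")
    if g>10: break
r.wait(.5); print(r.sense()["tcp_pos"],r.sense()["contact_force"])
r.servo_line(p(d-.04)+z,speed=.05); r.servo_line(p(d-.04)+[0,0,.40],speed=.15); r.reach([.33,-.05,.42],[180,0,A]); print(r.sense()["clock"])
s=snap("top");t=snap("scene"); print(np.round(trays(s,(.4,.1)),3).tolist())
a=s["frame"][100:290,60:560,::-1]; b=t["frame"][110:250,60:230,::-1]
cv2.imwrite("pics/f1.png",np.vstack([cv2.resize(a,(800,304),interpolation=2),cv2.copyMakeBorder(cv2.resize(b,(350,290),interpolation=2),0,0,0,450,0)]))
```

```text
-0.032 -1.4 | -0.029 -1.1 | -0.026 -1.3 | -0.023 -1.5 | -0.02 -1.7 | -0.017 -1.3 | -0.014 -0.6 | -0.011 -0.8 | -0.008 -0.7 | -0.005 3.8 | -0.002 16.3 | [ 0.45605676 -0.40679245  0.26192131] [-12.98087602  11.30087719   8.03146806]
82.3333
[[0.563, 0.194, -0.823, 84.206, 74.561], [0.568, 0.415, -1.355, 83.577, 79.226], [0.567, 0.305, -1.347, 86.561, 77.927]]
```

View pics/f1.png

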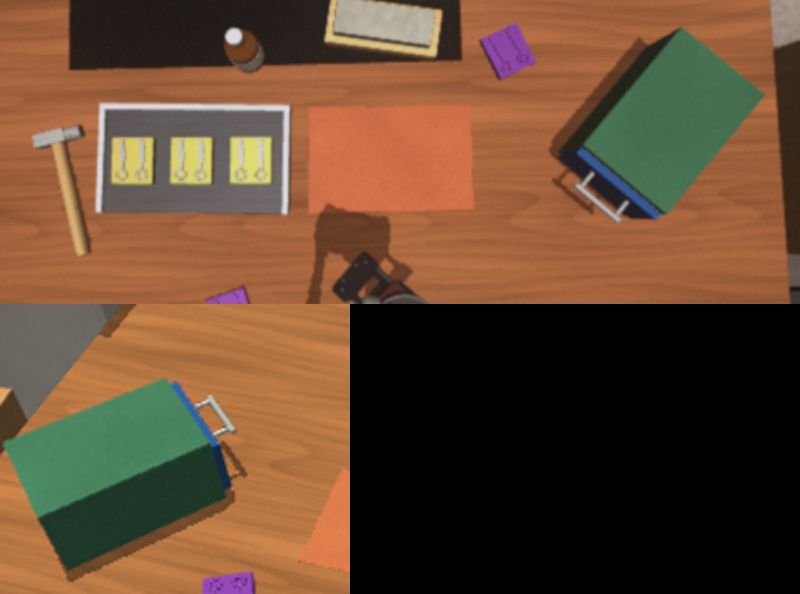

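The drawer is shut with its blue front (620,185) flush, the three trays lie on the slab, and the stone, hammer and oil bottle have not moved.

```bash
python3 -c "
from station import r
print(r.hand_in())"
```

```text
the job is handed in; nothing more can be done
None
```

The job is handed in: all three trays are flat on the slab, the lifter is back in the drawer standing on its blade, the drawer is shut, and the stone, hammer and oil bottle were left alone, with the clock at about 82 s.

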